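# Unclip the dust extractor's grille cover

## Task

The pottery bench's dust extractor needs a new filter: pinch the two snap tabs of its grille cover together to unclip it, lift the cover off, and lay it gently in the middle of the round wooden throwing bat, standing on its four corner feet with the tabs up. Leave the pots, the glaze jar and the knife as they are.

Things in the scene. Friction and masses are not known exactly. Their poses are not given: they have to be found in the camera images.
- cover_mid (a point): Grey plastic grille cover (loose, 0.13 to 0.25 kg) clipped over the filter well of the extractor's sloping panel. This point: middle of its plate's underside, half-way up the cover. z: square out of the plate, tab side; y: from right tab to left tab; x: up the slope while clipped on. Louvred plate 146 (x) x 120 (y) x 4 mm, underside (z = 0) on the panel; two snap tabs stand up from it.
- cover_foot (a point): Lower end of one of the cover's four corner feet (10 x 10 mm, centred at x +-58, y +-45, this one at +x +y), 32 mm below the plate's underside. Clipped on, the feet stand in the well with 1.5 to 3 mm play, so the cover comes off straight along its z.
- tab_left (a joint): Bend of the snap tab on the cover's +y side, a springy U-shaped latch rooted 28 mm below the plate's underside. 0 = at rest, barb caught under the extractor's rail; grows as it is squeezed towards the other tab; barb free beyond 0.15 rad, firm stop from 0.24 rad (8 N on each tab; 40 N gives 0.28); springs back when let go. A cover at rest has both at 0.
- tab_right (a joint): The same for the snap tab on the cover's -y side; grows as it is squeezed inwards.
- tab_left_pad (a point): Where a finger presses the left tab: its outer face, 24 mm above the plate's underside. Each tab is 24 mm wide (along the cover's x, centred on the cover's middle), its top 35 mm above the underside, leaning out 0.2 rad: 50 mm over the outer faces at the plate, 58 mm here, 63 mm at the top; fully squeezed 30 to 35 mm, faces near parallel. The plate beside the tabs is free.
- tab_right_pad (a point): The same point on the right tab.
- filter_bay (a point): Middle of the filter well, in the plane of the extractor's panel; the cover's middle lies here while clipped on. Axes of the extractor: x level, from its low front to its high back, y to its left, z up. The panel rises towards +x at 35 degrees (0.61 rad).
- extractor: Fixed bench dust extractor, a white console 290 deep (x), 220 wide, front edge 70 mm high, from there a 190 mm long panel sloping up at 35 degrees to a flat top 179 mm high (with a 14 mm knob). Origin on the bench, 140 mm behind its front, 150 mm before its back.
- bat: Round wooden throwing bat, a loose disc 260 mm across and 18 mm thick (0.75 kg) lying flat on the bench on one side of the extractor, left or right; origin at the centre of its underside.
- banding_wheel: Fixed banding wheel on the other side: aluminium disc 180 mm across, its top 55 mm above the bench, on an iron foot; origin at the centre of its underside. The pot stands on it.
- pot: Bystander: clay bottle 98 mm across, 92 mm high, standing on the banding wheel; origin at the centre of its foot.
- jar: Bystander: larger clay bottle 113 mm across, 106 mm high, on the bench beyond on the right; origin at the centre of its foot.
- glaze: Bystander: white glaze jar 72 mm across, 100 mm high, on the bench beyond on the left; origin at the centre of its foot.
- knife: Bystander: fettling knife, 190 mm long, wooden handle, lying flat on the bench between robot and extractor; origin under the ferrule, x towards the blade tip.
Things that resemble listed ones, but are neither listed nor needed, are in the scene too. What is shaped like the part that bears cover_mid but purple is not meant.

How it is judged:
On the way, in this order (a step that is already met when the one before it is completed fails the run):
1. both tabs are squeezed in while the cover still sits in place (value of joint each of tab_left, tab_right above 0.08 rad and distance between cover_mid and filter_bay below 0.008 m), for 0.1 s.
2. the cover is lifted clear of the extractor, held by the fingers (distance between cover_mid and filter_bay above 0.06 m and not (contact force between cover and extractor above 0.1 N) and contact force between the fingers and cover above 0.2 N), for 0.1 s.
At the end, for the whole second after the job is handed in: The cover stands level (within 5 degrees), tabs up and let go, on its four feet on the bat, its middle within 45 mm of the bat's centre, at rest; the bat lies flat on the bench (horizontal distance between cover_mid and bat below 0.045 m and z of cover_mid in the frame of bat between 0.045 and 0.056 m and angle between cover_mid's own z axis and vertical below 0.09 rad and angle between bat's own z axis and vertical below 0.05 rad and height (world z) of bat below 0.004 m and value of joint each of tab_left, tab_right below 0.05 rad and linear speed of cover below 0.02 m/s); the robot touches nothing.
It fails at once if the cover is dropped: it falls freely faster than 0.6 m/s (linear speed of cover above 0.6 m/s and not (contact force between the fingers and cover above 0.2 N)).
It fails at once if a pot, the glaze jar or the knife is shifted more than 30 mm or a vessel is tipped (distance of any of pot, jar, glaze, knife from where it was at the start of the episode above 0.03 m or angle between any of pot, jar, glaze's own z axis and vertical above 0.35 rad).
It also fails if it takes over 38 s, if anything falls off the work surface, if the arm or the gripper's body presses on something with over 40 N, if the wrist force passes 120 N, or if a joint passes its speed limit or range.

## Robot

A 7-joint arm with a two-finger parallel gripper is mounted at the origin on the work surface. World frame = base frame: x ahead of the robot, y to its left, z up, the work surface at z = 0. Lengths are in m, angles in rad, forces in N, time in s.
With the tool pointing down it reaches from about 0.4 to 0.85 m from the base axis. Payload 10.4 kg.
Tool frame: the origin (TCP) lies where the fingers leave the gripper's body, on its centre line; the fingertips stand 73 mm ahead of it and the grasp point (between the pads) lies 54 mm ahead of it; z points along the fingers, y is the line along which they close (so a half turn about z gives the same grasp; the last joint's range is limited). The gripper opens to 85 mm and grips with 20 to 120 N. Pads are 22 mm wide; open, the fingers measure 114 mm over their backs; the gripper's body (76 mm by 85 mm) begins 54 mm behind the grasp point. The pads swing forward as they close: fully open they stand 13 mm farther back than shut.
Start: joints at [-1.319, 0.332, -0.065, 1.46, 0.022, 1.35, -0.088], TCP at [0.17, 0.602, 0.304] pointing down, gripper open.
Joint ranges: [-2.6, 2.6], [-0.5, 2.12], [-1.47, 1.34], [0.16, 2.42], [-1.27, 4.41], [0.06, 2.06], [-2.6, 2.6]. Speed limits (rad/s): [2.22, 2.22, 2.79, 2.79, 3.14, 3.14, 3.14].

## Interface

Orientations are given as a unit quaternion [x, y, z, w].
In Python, from workcell import manip, camera gives the robot as it stands. The module is installed in compiled form; this text tells all that it offers.
- The arm moves only by the shell command python3 -m creep 'ROWS' [OPENING] [FORCE]. ROWS is JSON, a list of rows, each a list of 2 entries, a list of its own where there are three numbers: the shift along the tool's x, y, z in mm, then the turn about the tool's z in rad. In form: [[[tx, ty, tz], twist], ...]. A call has 1 to 5 rows; each row is the pose to reach, as a shift and turn from the pose commanded when the call began, along the tool's axes at that moment; what a row does not reach only later rows make up. A row lasts 1/12 s, in which the tool goes at most 41.7 mm and 7.16 degrees, less where a joint would pass 70% of its speed; a pose out of reach is approached as far as the arm can. A call with a gripper value outside its range is refused whole. OPENING is the opening, from 0 (shut) to 1 (fully open), set as the call begins (- or left out, the last holds). The fingers move at their own pace and stop on an object; FORCE is the grip in N (left out, the last holds). Time passes only in rows, so rows that repeat a pose let the fingers close. It gives the time, the measured TCP pose, the force, the opening and the grip force at its end, in the units of the state.
- manip.get_obs(): the state, without advancing time (a new reading comes with each control period).
- camera(name): name is "side" or "top" or "wrist"; returns a dict with "pixels" (420x560x3 uint8, red, green, blue), "z_map" (420x560 float32, m along the optical axis (not along the pixel's ray), 0 where there is no reading), "fx", "fy", "cx", "cy" (pixels), "extrinsics" (4x4, takes a point from world to camera coordinates). Camera axes: x right, y down, z forward; pixel columns grow to the right and rows downward; lengths in m; the calibration is good to about 2 mm. A picture is of the moment at which its call begins.
- manip.hand_in(): hands the job in; it is judged then, once.
The state is a dict: "clock": time; "joint_pos": joint angles; "joint_velocities": joint speeds; "tau": joint torques, N m; "position": TCP position; "ee_rot": TCP orientation; "ft_force": force on the tool from outside, world axes, zero at the start; "torque": the same for the moment, N m; "grip_width": opening from 0.0 (shut) to 1.0 (fully open); "grasp_force": force on a finger pad.
Only numpy, scipy, OpenCV 4.12 (cv2) and the standard library are available. Lean on these libraries where they do the work, as an engineer would, in place of code of your own. Each camera call takes 0.05 s, during which the arm holds its last target. There are 200 camera calls.

## Working session

There is one attempt and no reset: what is moved stays moved. The work goes in short steps, Python scripts to look and compute and a shell command to move; the robot and the scene stay as the last step left them, time stands still between calls to the robot, and variables do not carry over. Pictures are saved under pics/ and viewed, at most 10 in all, crops included, and the job is handed in when it is done.

```bash
mkdir -p pics; cat > h.py <<'E'
import numpy as np, cv2
from workcell import manip, camera
from scipy.spatial.transform import Rotation as R
def snap(n,f):
    c=camera(n); cv2.imwrite(f'pics/{f}.png',c['pixels'][:,:,::-1]); np.savez(f'{f}.npz',**c); return c
def cloud(c):
    z=np.asarray(c['z_map'],float); v,u=np.indices(z.shape)
    P=np.stack([(u-c['cx'])/c['fx']*z,(v-c['cy'])/c['fy']*z,z],-1)
    T=np.linalg.inv(c['extrinsics']); W=P@T[:3,:3].T+T[:3,3]; W[z<=0]=np.nan; return W
E
python3 - <<'E'
from h import *
a=snap('top','top1');b=snap('side','side1')
print(manip.get_obs())
for c in(a,b):
    print(np.linalg.inv(c['extrinsics']).round(3).tolist(),c['fx'])
E
```

```text
{'clock': 0.1, 'joint_pos': array([-1.3185913 ,  0.33281255, -0.06470154,  1.46085346,  0.0216003 ,
        1.34991786, -0.08847502]), 'joint_velocities': array([-9.51205783e-04, -3.61502500e-03,  1.06592234e-05, -9.09663367e-04,
       -3.73782880e-04, -3.93117327e-04, -5.88389602e-04]), 'tau': array([ 1.87364043e-03, -6.26752925e+01,  4.94894420e-02, -3.92430317e+01,
        1.64003461e-02,  7.01385216e-03, -5.73167063e-05]), 'position': array([0.16953106, 0.60131157, 0.30319487]), 'ee_rot': array([ 1.36947943e-01,  9.90578034e-01, -6.45151339e-04, -5.94480029e-05]), 'ft_force': array([ 1.01363322, -0.39358051,  0.11450887]), 'torque': array([-0.01996258,  0.02917022, -0.03845452]), 'grasp_force': 0.0, 'grip_width': 0.9933972962506166}
[[0.006, -0.974, 0.227, 0.3], [-1.0, -0.006, 0.001, 0.096], [0.0, -0.227, -0.974, 1.138], [0.0, 0.0, 0.0, 1.0]] 413.1326499412921
[[0.896, -0.319, 0.31, 0.201], [-0.445, -0.624, 0.643, -0.568], [-0.012, -0.713, -0.701, 0.847], [0.0, 0.0, 0.0, 1.0]] 384.28362067124306
```

View pics/top1.png

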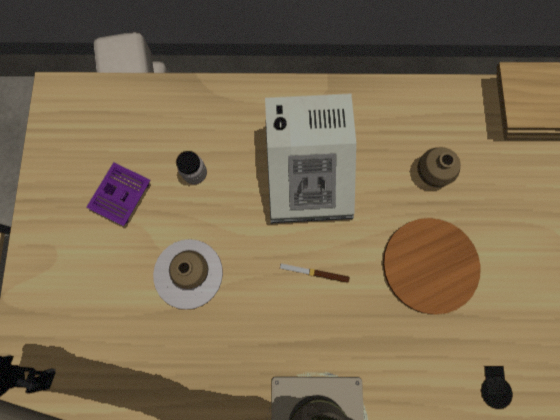

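View pics/side1.png

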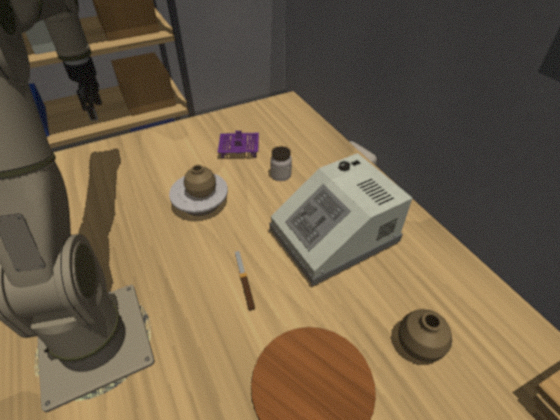

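The top view shows the extractor at about (310,160) with the grey cover at (312,182). The bat is on the right at (432,265), the pot and wheel at (188,270), the knife at (315,272), and the purple decoy at (119,195). The side view agrees.

```bash
python3 - <<'E'
from h import *
c=dict(np.load('top1.npz')); W=cloud(c)
for n,(u,v) in dict(cover=(312,160),panel=(280,190),panel2=(345,190),bat=(432,265),pot=(188,268),jar=(440,167),glaze=(189,160),knife=(312,272),bench=(250,330)).items():
    print(n,W[v,u].round(4))
# panel plane
m=np.zeros(W.shape[:2],bool); m[165:205,272:284]=1; m[165:205,341:350]=1
P=W[m];P=P[np.isfinite(P).all(1)]
n=None
for k in range(4):
    o=P.mean(0);n=np.linalg.svd(P-o)[2][2]; n*=np.sign(n[2]); d=(P-o)@n; P=P[abs(d)<max(.003,2*d.std())]
print('panel',o,n,'slope',np.degrees(np.arccos(n[2])),'yaw',np.degrees(np.arctan2(-n[1],-n[0])),len(P))
# grey cover pixels: points 2..6mm above panel
yaw=np.arctan2(-n[1],-n[0])
ex=np.array([np.cos(yaw),np.sin(yaw),0]);ey=np.cross([0,0,1],ex)
px=np.cross(ey,n)
hsv=cv2.cvtColor(c['pixels'],cv2.COLOR_RGB2HSV)
g=np.zeros(m.shape,bool); g[140:225,275:350]=1
Q=W-o; a=Q@px;b=Q@ey;h=Q@n
g&=(hsv[...,2]<135)&(abs(h-.003)<.006)&(abs(b)<.09)
g=cv2.morphologyEx(g.astype('uint8'),cv2.MORPH_OPEN,np.ones((3,3)))>0
print('cover rng',np.nanpercentile(a[g],[1,99]),np.nanpercentile(b[g],[1,99]),np.nanmedian(h[g]))
r=cv2.minAreaRect(np.c_[a[g],b[g]].astype('float32'));print(r)
mid=o+px*r[0][0]+ey*r[0][1];print('cover mid',mid)
t=np.zeros(m.shape,bool); t[140:225,275:350]=1; t&=(h>.015)&(h<.05)
print('tabs',[ (np.median(a[t&s]).round(4),np.median(b[t&s]).round(4),h[t&s].max().round(4),(t&s).sum()) for s in (b>r[0][1],b<r[0][1])])
# bat
k=(W[...,2]>.010)&(W[...,2]<.026); k[:200]=0;k[:,:370]=0;k[330:]=0
k=cv2.morphologyEx(k.astype('uint8'),cv2.MORPH_OPEN,np.ones((5,5)))>0
print('bat',cv2.minEnclosingCircle(W[k][:,:2].astype('float32')),np.median(W[k][:,2]))
# extractor footprint/top
e=np.zeros(m.shape,bool);e[95:160,262:360]=1;e&=(W[...,2]>.165)&(W[...,2]<.185)
print('top rect',cv2.minAreaRect(W[e][:,:2].astype('float32')))
E
```

```text
cover [0.6479 0.0173 0.1617]
panel [0.5831 0.0967 0.1138]
panel2 [ 0.5848 -0.0708  0.1115]
bat [ 0.4026 -0.3147  0.0167]
pot [0.38   0.3146 0.1475]
jar [ 0.6555 -0.329   0.0909]
glaze [0.6659 0.3371 0.1057]
knife [0.3822 0.009  0.0122]
bench [0.2302 0.1739 0.0006]
panel [0.59534313 0.02814748 0.12137055] [-0.57859022 -0.033847    0.81491578] slope 35.42096438985979 yaw 3.347935164883579 754
cover rng [-0.06713926  0.0799836 ] [-0.07199539  0.0467127 ] 0.0031748176661688466
((0.0055958181619644165, -0.012900803238153458), (0.12165951728820801, 0.15250882506370544), 88.99398803710938)
cover mid [0.60064887 0.01553501 0.12461377]
tabs [(np.float64(0.008), np.float64(0.0149), np.float64(0.0367), np.int64(30)), (np.float64(0.0091), np.float64(-0.0401), np.float64(0.0374), np.int64(34))]
bat ((0.40269768238067627, -0.31420135498046875), 0.13076022267341614) 0.018184316841120096
top rect ((0.7315801978111267, 0.022816762328147888), (0.1681356430053711, 0.22005175054073334), 3.4021191596984863)
```

The measurements fit the given sizes: slope 35.4°, rectangle 122 × 152 mm, tab height about 36 mm. The tool stays vertical, so I'll pinch the tabs across y from straight above. First I move to a hover over the cover.

```bash
python3 -m creep '[[[-28,-23,0],0],[[-56,-45,0],0],[[-84,-68,0],0],[[-112,-90,0],0],[[-140,-113,0],0]]' 1; python3 -m creep '[[[-28,-23,0],0],[[-56,-45,0],0],[[-84,-68,0],0],[[-112,-90,0],0],[[-140,-113,0],0]]';python3 -m creep '[[[-28,-23,0],0],[[-56,-45,0],0],[[-84,-68,0],0],[[-112,-90,0],0],[[-140,-113,0],0]]';python3 -m creep '[[[-28,-23,0],-0.07],[[-56,-45,0],-0.14],[[-84,-68,0],-0.21],[[-112,-90,0],-0.28],[[-139,-112,0],-0.333]]'
```

```text
clock: 0.52
position: [0.2744, 0.4532, 0.3035]
ee_rot: [0.137, 0.991, -0.0, -0.0]
ft_force: [1.2, 0.1, -0.0]
grip_width: 1.001
grasp_force: 0.0
clock: 0.93
position: [0.3784, 0.3064, 0.3038]
ee_rot: [0.137, 0.991, 0.0, -0.0]
ft_force: [1.0, 0.9, 0.7]
grip_width: 1.001
grasp_force: 0.0
clock: 1.35
position: [0.4824, 0.1597, 0.3038]
ee_rot: [0.137, 0.991, 0.0, -0.0]
ft_force: [0.4, 0.6, -0.5]
grip_width: 1.0
grasp_force: 0.0
clock: 1.77
position: [0.5859, 0.0142, 0.3036]
ee_rot: [-0.031, 1.0, -0.0, -0.0]
ft_force: [-0.3, 0.3, 0.7]
grip_width: 0.999
grasp_force: 0.0
```

```bash
python3 - <<'E'
from h import *
c=snap('wrist','w1');W=cloud(c);o=manip.get_obs();print(o['position'],o['joint_pos'].round(2))
n=np.array([-.5727,-.0335,.8192]);y=.0585;ey=np.array([-np.sin(y),np.cos(y),0]);px=np.cross(ey,n)
m0=np.array([.6006,.0155,.1245]);Q=W-m0;a=Q@px;b=Q@ey;h=Q@n
t=(h>.015)&(h<.045)&(abs(a)<.04)&(abs(b)<.045)
for s in(b>0,b<0):
    k=t&s&(h>.028)
    if k.any(): print(k.sum(),np.percentile(a[k],[2,98]),np.percentile(b[k],[2,98]),np.percentile(h[t&s],98))
pl=(abs(h-.004)<.012)&(abs(a)<.07)&(abs(b)<.055);print('plate h',np.nanpercentile(h[pl],[10,50,90]),pl.sum())
E
```

```text
[0.58798421 0.00734253 0.30347989] [-0.49  0.26  0.48  1.59 -0.12  1.32  1.64]
260 [-0.01115617  0.01183627] [0.02496077 0.02950438] 0.03565515820859632
258 [-0.01088357  0.01175054] [-0.03225007 -0.02776146] 0.03553707316423047
plate h [0.00161289 0.00382003 0.0049561 ] 21217
```

View pics/w1.png

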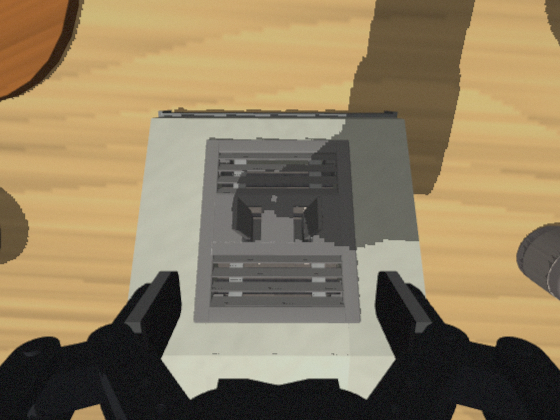

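The wrist view shows the tabs at about (243,215) and (312,215), square between the open fingers. Their midpoint is 1.4 mm to the right of my first estimate, and their heights match. Next I descend and close.

```bash
python3 -m creep '[[[3,6,20],0],[[3,6,45],0],[[3,6,70],0],[[3,6,85],0],[[3,6,92],0]]' 1; python3 -m creep '[[[0,0,5],0],[[0,0,10],0],[[0,0,10],0]]'; python3 - <<'E'
from h import *
o=manip.get_obs();print(o['position'],o['ft_force'],o['grip_width'])
E
```

```text
clock: 2.23
position: [0.5806, 0.0217, 0.2091]
ee_rot: [-0.029, 1.0, -0.0, -0.002]
ft_force: [-0.1, -0.2, 0.4]
grip_width: 0.997
grasp_force: 0.0
clock: 2.48
position: [0.5819, 0.0217, 0.2018]
ee_rot: [-0.029, 1.0, 0.0, 0.0]
ft_force: [0.5, -0.2, 0.3]
grip_width: 0.999
grasp_force: 0.0
[0.58194368 0.02167781 0.20178969] [ 0.50933501 -0.21516781  0.31610711] 0.9992760010858287
```

```bash
python3 -m creep '[[[-2,-8,0],0],[[-2,-8.5,0],0],[[-2,-8.5,0],0],[[-2,-8.5,0],0]]'; python3 - <<'E'
from h import *
o=manip.get_obs();print(o['position'],o['ft_force'],o['joint_velocities'].round(3))
E
```

```text
clock: 2.82
position: [0.5846, 0.013, 0.2024]
ee_rot: [-0.029, 1.0, 0.0, 0.0]
ft_force: [0.2, -0.1, 0.0]
grip_width: 1.004
grasp_force: 0.0
[0.58461518 0.01298788 0.20239363] [ 0.2042384  -0.08765653  0.01117154] [-0.005  0.001 -0.008  0.004 -0.002 -0.001 -0.001]
```

```bash
python3 -m creep '[[[0,0,0],0],[[0,0,0],0],[[0,0,0],0],[[0,0,0],0],[[0,0,0],0]]' 0 40;python3 -m creep '[[[0,0,0],0],[[0,0,0],0],[[0,0,0],0],[[0,0,0],0],[[0,0,0],0]]'
```

```text
clock: 3.23
position: [0.5849, 0.0135, 0.2032]
ee_rot: [-0.029, 1.0, 0.0, 0.001]
ft_force: [-3.8, -0.3, 8.1]
grip_width: 0.33
grasp_force: 40.0
clock: 3.65
position: [0.5849, 0.0135, 0.2032]
ee_rot: [-0.029, 1.0, 0.0, 0.001]
ft_force: [-3.0, 1.0, 9.5]
grip_width: 0.331
grasp_force: 40.1
```

```bash
python3 - <<'E'
from h import *
snap('wrist','w2')
E
```

```text
(no output)
```

View pics/w2.png

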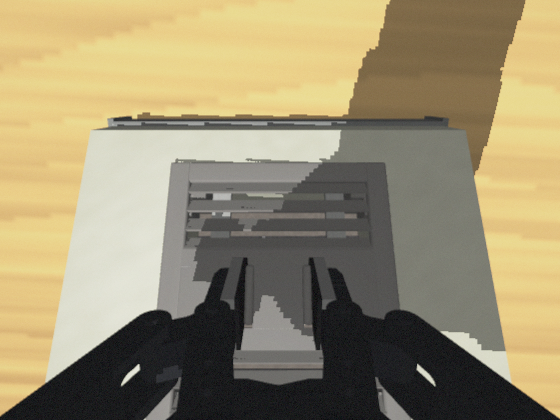

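The fingers hold both tabs at about (240,290) and (318,290). The 28 mm opening means both are fully squeezed. Next I pull straight out along the panel normal.

```bash
python3 -m creep '[[[3,0,-4],0],[[6,0,-8],0],[[11,0,-16],0],[[17,0,-24],0],[[23,0,-33],0]]' 0 40;python3 -m creep '[[[8,0,-12],0],[[17,0,-25],0],[[28,0,-41],0],[[40,0,-57],0],[[40,0,-57],0]]'; python3 - <<'E'
from h import *
snap('side','s2')
E
```

```text
clock: 4.12
position: [0.5605, 0.0118, 0.2353]
ee_rot: [-0.029, 1.0, -0.0, -0.001]
ft_force: [-0.1, -1.3, -2.3]
grip_width: 0.336
grasp_force: 40.0
clock: 4.53
position: [0.5202, 0.009, 0.295]
ee_rot: [-0.029, 1.0, 0.001, 0.001]
ft_force: [0.7, -0.4, -0.7]
grip_width: 0.33
grasp_force: 40.0
```

View pics/s2.png

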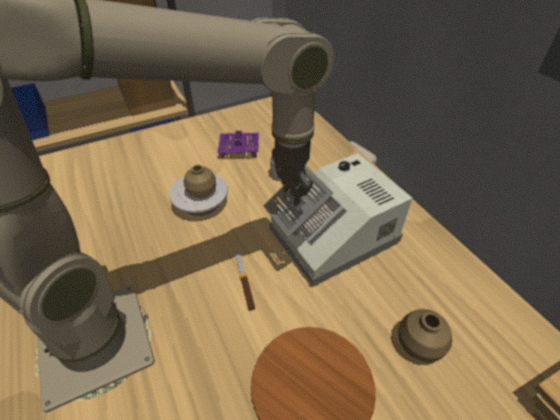

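The cover is off and held just above the panel at about (305,200). The bat is clear at (312,385). I'll carry the cover there and turn it with the arm's azimuth.

```bash
python3 -m creep '[[[12,-20,0],0],[[28,-48,0],0],[[46,-78,0],0],[[64,-110,0],0],[[82,-140,0],0]]' 0 40;python3 -m creep '[[[20,-33,0],0.1],[[40,-68,0],0.2],[[58,-100,0],0.32],[[74,-128,0],0.44],[[86,-148,0],0.55]]'; python3 -m creep '[[[0,0,15],0.09],[[0,0,35],0.17],[[0,0,50],0.17],[[0,0,60],0.17],[[0,0,60],0.17]]'; python3 - <<'E'
from h import *
o=manip.get_obs();print(o['position'],R.from_quat(o['ee_rot']).as_matrix().round(3).tolist(),o['ft_force'],o['joint_pos'].round(2))
W=cloud(snap('wrist','w3'));snap('side','s3')
p=o['position'];M=R.from_quat(o['ee_rot']).as_matrix();L=(W-p)@M
k=(L[...,2]>0.05)&(W[...,2]>.03)&(abs(L[...,1])<.06)&(abs(L[...,0])<.1)
k&=(abs(L[...,1])>.03)
P=L[k&(L[...,0]>.01)];print('plate slope fit',np.degrees(np.arctan(np.polyfit(P[:,0],P[:,2],1))),len(P))
b=cloud(np.load('top1.npz'))
E
```

```text
clock: 5.0
position: [0.4464, -0.1363, 0.2909]
ee_rot: [-0.029, 1.0, 0.0, -0.001]
ft_force: [1.1, 0.2, -1.4]
grip_width: 0.331
grasp_force: 40.0
clock: 5.42
position: [0.3683, -0.2902, 0.2912]
ee_rot: [0.248, 0.969, 0.0, -0.001]
ft_force: [0.4, -0.2, -2.3]
grip_width: 0.332
grasp_force: 40.0
clock: 5.83
position: [0.3695, -0.287, 0.2296]
ee_rot: [0.325, 0.946, -0.0, -0.002]
ft_force: [-0.1, -0.0, -1.9]
grip_width: 0.331
grasp_force: 40.0
[ 0.36945322 -0.28698865  0.22955447] [[-0.789, 0.614, -0.004], [0.614, 0.789, 0.001], [0.004, -0.002, -1.0]] [-0.11518918 -0.00764797 -1.85585846] [-0.19  0.03  0.78  1.99 -0.02  1.14  1.5 ]
plate slope fit [30.88181519  5.09337856] 7552
```

```bash
python3 -c "
import cv2,numpy as np
cv2.imwrite('pics/c3.png',np.hstack([cv2.resize(cv2.imread('pics/'+f),(400,300)) for f in('w3.png','s3.png')]))"
```

```text
(no output)
```

View pics/c3.png

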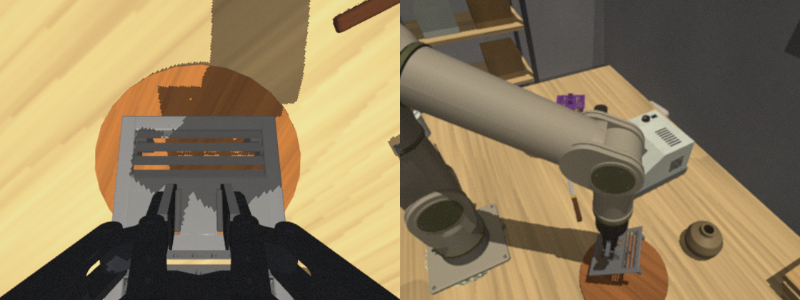

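The wrist view (left half) shows the cover held tilted about 31° over the bat. The upper edge is at about (200,120) and the bat centre is just ahead. I'll lower until the low feet touch, then roll the cover flat along an arc with a lighter grip.

```bash
python3 -m creep '[[[0,0,15],0],[[0,0,35],0],[[0,0,52],0],[[0,0,62],0],[[0,0,66],0]]' 0 40;python3 -m creep '[[[0,0,2],0],[[0,0,4],0],[[0,0,6],0],[[-3,0,8],0],[[-6,0,8.5],0]]' 0 20
```

```text
clock: 6.35
position: [0.3705, -0.2875, 0.1653]
ee_rot: [0.325, 0.946, -0.0, -0.001]
ft_force: [-0.1, 0.7, -1.7]
grip_width: 0.33
grasp_force: 40.0
clock: 6.77
position: [0.3756, -0.2915, 0.1577]
ee_rot: [0.325, 0.946, 0.0, 0.0]
ft_force: [-2.1, 0.5, 1.9]
grip_width: 0.329
grasp_force: 40.0
```

```bash
python3 -m creep '[[[-3,0,1],0],[[-6,0,2.5],0],[[-9,0,4],0],[[-12,0,5.5],0],[[-15,0,7.5],0]]' 0 20; python3 - <<'E'
from h import *
o=manip.get_obs()
W=cloud(snap('wrist','w4'))
p=o['position'];M=R.from_quat(o['ee_rot']).as_matrix();L=(W-p)@M
k=(L[...,2]>0.05)&(W[...,2]>.03)&(abs(L[...,1])<.058)&(abs(L[...,1])>.035)&(abs(L[...,0])<.1)&(L[...,0]>.015)
P=L[k];f=np.polyfit(P[:,0],P[:,2],1);d=abs(P[:,2]-np.polyval(f,P[:,0]))<.004;print(np.degrees(np.arctan(np.polyfit(P[d,0],P[d,2],1)[0])),d.sum(),o['ft_force'])
E
```

```text
clock: 7.18
position: [0.3879, -0.3011, 0.1501]
ee_rot: [0.325, 0.946, -0.0, 0.001]
ft_force: [1.2, -0.8, 5.8]
grip_width: 0.33
grasp_force: 39.8
18.22095651732578 7300 [ 1.16210855 -0.75086913  5.79852546]
```

View pics/w4.png

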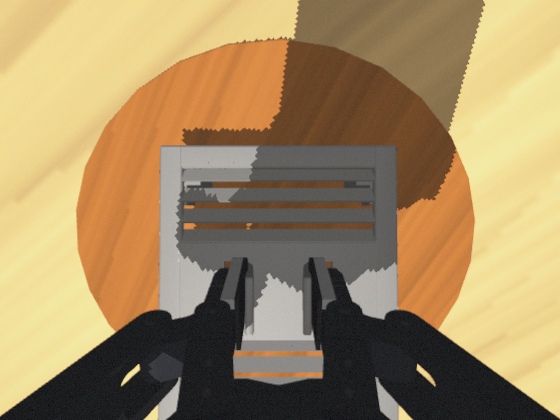

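The view shows the lower half of the cover at (278,200), lying squarely on the bat. The tilt is down to 18°, as intended, so I'll continue the arc.

```bash
python3 -m creep '[[[-4,0,2.5],0],[[-8,0,5],0],[[-12,0,8],0],[[-15,0,10],0],[[-18,0,13],0]]' 0 20; python3 -m creep '[[[-2,0,1.5],0],[[-4,0,3],0],[[-4,0,4],0],[[-4,0,4],0]]'; python3 - <<'E'
from h import *
o=manip.get_obs()
W=cloud(snap('wrist','w5'))
p=o['position'];M=R.from_quat(o['ee_rot']).as_matrix();L=(W-p)@M
k=(L[...,2]>0.05)&(W[...,2]>.03)&(abs(L[...,1])<.058)&(abs(L[...,1])>.035)&(abs(L[...,0])<.1)&(L[...,0]>.015)
P=L[k];f=np.polyfit(P[:,0],P[:,2],1);d=abs(P[:,2]-np.polyval(f,P[:,0]))<.004;print(np.degrees(np.arctan(np.polyfit(P[d,0],P[d,2],1)[0])),d.sum(),np.median(W[k][d][:,2]),o['ft_force'])
E
```

```text
clock: 7.65
position: [0.4016, -0.3118, 0.1365]
ee_rot: [0.325, 0.946, 0.0, -0.0]
ft_force: [1.9, 0.5, 2.4]
grip_width: 0.332
grasp_force: 39.1
clock: 7.98
position: [0.4039, -0.3138, 0.1339]
ee_rot: [0.325, 0.946, 0.001, -0.001]
ft_force: [-9.0, 10.0, 27.3]
grip_width: 0.33
grasp_force: 39.6
-0.3545501467637013 10353 0.05378158674548986 [-8.98147739  9.95564414 27.32996847]
```

The cover is level, with its plate top at 53.8 mm against an expected 54 mm. I'll ease the pressure and open the fingers in stages.

```bash
python3 -m creep '[[[0.5,0,-1],0],[[0.5,0,-1.5],0],[[0.5,0,-1.5],0]]'; python3 -m creep '[[[0,0,0],0],[[0,0,0],0],[[0,0,0],0],[[0,0,0],0]]' 0.6 20; python3 -m creep '[[[0,0,0],0],[[0,0,0],0],[[0,0,0],0],[[0,0,0],0],[[0,0,0],0]]' 1; python3 -m creep '[[[0,0,-8],0],[[0,0,-25],0],[[0,0,-50],0],[[0,0,-85],0],[[0,0,-120],0]]'; python3 - <<'E'
from h import *
for i in range(6): c=snap('wrist','w6')
o=manip.get_obs();print(o['clock'],o['position'],o['ft_force'])
W=cloud(c);z=W[...,2]
p=o['position'];L=(W-p)@R.from_quat(o['ee_rot']).as_matrix()
k=(abs(z-.054)<.004)&(abs(L[...,0])<.15)&(abs(L[...,1])<.1)
P=W[k];A=np.c_[P[:,:2],np.ones(len(P))];f=np.linalg.lstsq(A,P[:,2],rcond=None)[0]
print('tilt',f[:2],'z',np.median(P[:,2]),cv2.minAreaRect(P[:,:2].astype('float32')))
q=(abs(z-.018)<.004);q=cv2.morphologyEx(q.astype('uint8'),cv2.MORPH_OPEN,np.ones((5,5)))>0
print('bat',cv2.minEnclosingCircle(W[q][:,:2].astype('float32')),np.median(W[q][:,2]))
t=(z>.078)&(z<.095)&(abs(L[...,0])<.06)&(abs(L[...,1])<.05);print('tabs y',[np.percentile(L[...,1][t&s],[5,95]) for s in(L[...,1]>0,L[...,1]<0)])
E
```

```text
clock: 8.28
position: [0.4037, -0.3136, 0.1341]
ee_rot: [0.325, 0.946, 0.0, -0.0]
ft_force: [-1.7, 2.0, 4.7]
grip_width: 0.331
grasp_force: 39.5
clock: 8.62
position: [0.4039, -0.3138, 0.1341]
ee_rot: [0.325, 0.946, -0.0, -0.0]
ft_force: [-0.8, -0.0, -1.2]
grip_width: 0.603
grasp_force: 2.5
clock: 9.03
position: [0.4041, -0.3139, 0.1344]
ee_rot: [0.325, 0.946, 0.0, 0.0]
ft_force: [0.2, -0.3, -0.8]
grip_width: 1.0
grasp_force: 0.0
clock: 9.45
position: [0.4033, -0.3139, 0.2559]
ee_rot: [0.325, 0.946, -0.0, -0.001]
ft_force: [1.1, 0.4, 0.3]
grip_width: 1.001
grasp_force: 0.0
9.75 [ 0.40370234 -0.31345481  0.25373891] [ 0.55644328 -0.21573283 -0.38459425]
tilt [-0.00123903  0.00047029] z 0.05372536249130683 ((0.4083999991416931, -0.3181343078613281), (0.12041851878166199, 0.14519183337688446), 52.13943099975586)
bat ((0.437749445438385, -0.25932639837265015), 0.1960829347372055) 0.018095959528404093
tabs y [array([0.02567138, 0.02967322]), array([-0.03160466, -0.02754312])]
```

View pics/w6.png

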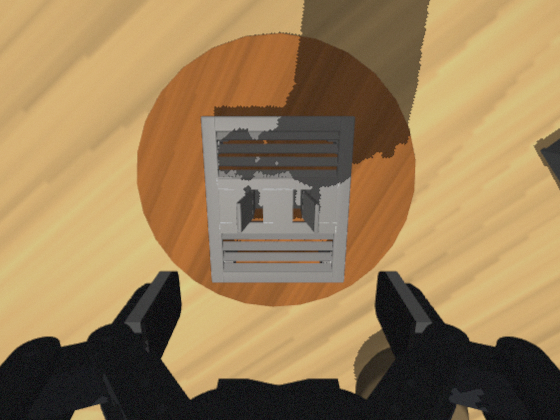

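The cover stands level on the bat with its tabs sprung back out at about (243,208) and (312,210). The bat circle fit picked up stray points, so I'll redo the centring check using only the bat's pixels.

```bash
python3 - <<'E'
from h import *
c=dict(np.load('w6.npz'));W=cloud(c);z=W[...,2]
q=(abs(z-.018)<.004).astype('uint8');q=cv2.morphologyEx(q,cv2.MORPH_OPEN,np.ones((5,5)))
n,l,s,_=cv2.connectedComponentsWithStats(q);i=1+np.argmax(s[1:,4])
P=W[l==i][:,:2];print(s[i],cv2.minEnclosingCircle(P.astype('float32')))
E
```

```text
[  137    33   278   273 35559] ((0.4018118381500244, -0.31531643867492676), 0.13009001314640045)
```

Bat centre is (0.402, -0.315) and cover centre is (0.408, -0.318), so the cover is 7 mm off centre. That is well within the limit, so I'm handing in.

```bash
python3 -c "
from workcell import manip
print(manip.hand_in())"
```

```text
the job is handed in; nothing more can be done
None
```

I unclipped the cover and set it on the bat, level and tabs up, about 7 mm off centre with the fingers clear; the job is handed in at about 10 s on the robot's clock, and no verdict came back.

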